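# Scrape the fixture plate clean of brass chips

### The job

Clear the fixture plate for the next batch: take the orange-handled scraper block from its grey holder and, with the scraper and never with the gripper, wipe all six brass chips off the plate over its edge into the red catch tray tucked under it. Then stand the scraper back in its holder, upright and fully down, and let go. Leave the finished caps in the blue tray and the other things on the bench undisturbed.

Things in the scene. Friction and masses are not known exactly. Their poses are not given: they have to be found in the camera images.
- plate: The bare metal fixture plate on its base block, fixed: 160 mm (x) by 200 mm (y), flat top 50 mm above the table, edges without any rim. Origin: centre of the underside, on the table. A tray is tucked under each of its +y and -y edges, nothing under its x edges.
- catch_tray: The red catch tray, empty: shallow open tray, 150 mm (its x) by 100 mm (its y), 30 mm high, walls and floor 4 mm, fixed; its inner long side is tucked 8 mm under one of the plate's two y edges (+y or -y: it varies). Origin: centre of its underside; x along the plate's x.
- cap_tray: The blue tray with the two finished caps: shallow open tray, 150 mm (its x) by 100 mm (its y), 30 mm high, walls and floor 4 mm, fixed; its inner long side is tucked 8 mm under one of the plate's two y edges (+y or -y: it varies). Origin: centre of its underside; x along the plate's x.
- holder: Grey scraper holder, fixed on the table: a 136 x 50 mm shallow cradle; its floor is 8 mm above the table, its lips are 12 mm higher; the pocket inside is 120 mm (x) by 30 mm (y). Origin: centre of the underside.
- scraper: The scraper block: a white block 100 mm (x) by 20 mm (y) by 30 mm high with an orange grip on top, 60 mm (x) by 20 mm (y), from 30 to 70 mm high. Mass about 0.14 kg. It stands in the holder. Origin: centre of its flat underside; z up.
- chip0: A small loose brass trim chip, one of six, about 22 x 16 x 8 mm, lying flat on the fixture plate. Origin at its middle, 4 mm above the plate; z up at the start.
- chip1: A small loose brass trim chip, one of six, about 22 x 16 x 8 mm, lying flat on the fixture plate. Origin at its middle, 4 mm above the plate; z up at the start.
- chip2: A small loose brass trim chip, one of six, about 22 x 16 x 8 mm, lying flat on the fixture plate. Origin at its middle, 4 mm above the plate; z up at the start.
- chip3: A small loose brass trim chip, one of six, about 22 x 16 x 8 mm, lying flat on the fixture plate. Origin at its middle, 4 mm above the plate; z up at the start.
- chip4: A small loose brass trim chip, one of six, about 22 x 16 x 8 mm, lying flat on the fixture plate. Origin at its middle, 4 mm above the plate; z up at the start.
- chip5: A small loose brass trim chip, one of six, about 22 x 16 x 8 mm, lying flat on the fixture plate. Origin at its middle, 4 mm above the plate; z up at the start.
- cap0: Finished black cap with a white ring, 56 mm across, 23 mm high, loose in the blue tray. Origin: centre of its underside.
- cap1: Finished black cap with a white ring, 56 mm across, 23 mm high, loose in the blue tray. Origin: centre of its underside.
- solvent: White solvent bottle with a grey cap, 60 mm across, 140 mm high, standing. Origin: centre of its underside.
- cup: White plastic cup, 72 mm across, 75 mm high, standing. Origin: centre of its underside.
- ink: White and green ink jar with a black lid, 60 mm across, 70 mm high. Origin: centre of its underside.
- driver: Yellow-handled screwdriver lying on the table. Origin under its middle.

How it is judged:
By the outcome, as a careful person would: the job done as asked, in the order asked, and still so for the second after the job is handed in, with the robot touching nothing.
It also fails if it takes over 61 s, if anything falls off the work surface, if the arm or the gripper's body presses on something with over 40 N, if the wrist force passes 120 N, or if a joint passes its speed limit or range.

### The arm

A 6-joint arm with a two-finger parallel gripper is mounted at the origin on the work surface. World frame = base frame: x ahead of the robot, y to its left, z up, the work surface at z = 0. Lengths are in mm, angles in rad, forces in N, time in s.
With the tool pointing down it reaches from about 275 to 1000 mm from the base axis. Payload 8.4 kg.
Tool frame: the origin (TCP) lies at the very end of the fingers, on their centre line; the grasp point (between the pads) lies 19 mm behind it (r.tcp_to_grasp is the distance from the TCP to the grasp point, in mm); z points along the fingers, y is the line along which they close (so a half turn about z gives the same grasp; the last joint's range is limited). The gripper opens to 85 mm and grips with 20 to 120 N. Pads are 22 mm wide; open, the fingers measure 114 mm over their backs; the gripper's body (76 mm by 85 mm) begins 54 mm behind the grasp point. The pads swing forward as they close: fully open they stand 13 mm farther back than shut.
Start: joints at [-1.312, 0.353, 1.633, -0, 1.155, -0.002], TCP at [161.157, -603.868, 207.481] pointing down, gripper open.
Joint ranges: [-2.63, 2.63], [-0.92, 2.1], [0.06, 2.66], [-1.3, 4.44], [0, 2.69], [-3.02, 3.02]. Speed limits (rad/s): [2.22, 2.22, 2.79, 3.14, 3.14, 3.14].

### API

Orientations are given as [roll, pitch, yaw] about the fixed x, y, z axes, in that order (R = Rz(yaw) Ry(pitch) Rx(roll)).
In Python, from rig import r gives the robot as it stands. The module is installed in compiled form; this text tells all that it offers.
- The arm moves only by the tool play_rows, never from a script. Its argument "rows" is a list of rows, each an object with "dp": the shift along the tool's x, y, z in units of 40 mm (1.0 is 40 mm), a list of three; "turn": the turn, a rotation vector about the tool's x, y, z in units of 6 degrees (1.0 is 6 degrees), a list of three; "fingers": the closure, from 0 (fully open) to 1 (shut). In form: [{"dp": [tx, ty, tz], "turn": [wx, wy, wz], "fingers": fingers}, ...]. A call has 1 to 5 rows; each row shifts and turns the commanded pose from where the row before left it, along the tool's axes as they then stand; what a row does not reach is not made up. A row lasts 1/12 s, in which the tool goes at most 41.7 mm and 7.16 degrees, less where a joint would pass 70% of its speed; a pose out of reach is approached as far as the arm can. A call is refused whole if a number of a shift passes 1 or a number of a turn 1, either way. A call with a gripper value outside its range is refused whole. The fingers move at their own pace and stop on an object; "force" is the grip in N (left out, the last holds). Time passes only in rows, so rows that do not move let the fingers close. It gives the time, the measured TCP pose, the force, the opening and the grip force at its end, in the units of the state.
- r.sense(): the state, without advancing time (a new reading comes with each control period).
- r.grab_frame(name): name is "side" or "top"; returns a dict with "pixels" (420x560x3 uint8, red, green, blue), "fx", "fy", "cx", "cy" (pixels), "pose" (4x4, takes a point from camera to world coordinates). Camera axes: x right, y down, z forward; pixel columns grow to the right and rows downward; lengths in mm; the calibration is good to about 2 mm. A picture is of the moment at which its call begins. There is no depth.
- r.sign_off(): hands the job in; it is judged then, once.
The state is a dict: "clock": time; "qpos": joint angles; "qvel": joint speeds; "joint_efforts": joint torques, N m; "eef_pos": TCP position; "tcp_rot": TCP orientation; "contact_force": force on the tool from outside, world axes, zero at the start; "wrist_torque": the same for the moment, N m; "opening": opening from 0.0 (shut) to 1.0 (fully open); "grasp_force": force on a finger pad.
Only numpy, scipy, OpenCV 4.12 (cv2) and the standard library are available. Lean on these libraries where they do the work, as an engineer would, in place of code of your own. Each camera call takes 0.05 s, during which the arm holds its last target. There are 200 camera calls.

## Working session

There is one attempt and no reset: what is moved stays moved. The work goes in short steps, Python scripts to look and compute and a tool call to move; the robot and the scene stay as the last step left them, time stands still between calls to the robot, and variables do not carry over. Pictures are saved under pics/ and viewed, at most 10 in all, crops included, and the job is handed in when it is done.

Besides the shell and the picture viewer there is one more tool, called after "Emit:" as a command line: name --argument value ..., lists and objects as JSON in quotes. play_rows: Moves the arm, as the interface text tells. Its arguments: {"type":"object","properties":{"rows":{"type":"array"},"force":{"type":"number"}},"required":["rows"]}

```bash
mkdir -p pics; cat > h.py <<'E'
from rig import r
import numpy as np, cv2
def shot(n,f=None):
    g=r.grab_frame(n)
    if f: cv2.imwrite('pics/'+f,g['pixels'][:,:,::-1])
    return g
def cast(g,u,v,z):
    P=np.array(g['pose']); d=P[:3,:3]@[(u-g['cx'])/g['fx'],(v-g['cy'])/g['fy'],1]
    o=P[:3,3]; return (o+d*(z-o[2])/d[2]).round(1)
E
python3 - <<'E'
from h import *
for n in('top','side'):
    g=shot(n,n+'0.png'); print(n,np.array(g['pose']).round(2).tolist(),g['fx'])
s=r.sense(); print(s['eef_pos'],s['tcp_rot'],s['contact_force'],s['clock'])
E
```

```text
top [[0.02, -0.99, 0.14, 308.38], [-1.0, -0.02, -0.0, 45.23], [0.01, -0.14, -0.99, 1593.45], [0.0, 0.0, 0.0, 1.0]] 524.5673299054187
side [[-0.96, -0.16, 0.25, 280.4], [-0.3, 0.59, -0.75, 804.87], [-0.02, -0.79, -0.61, 712.21], [0.0, 0.0, 0.0, 1.0]] 406.10225455953633
[ 161.03991327 -603.43181495  206.84173714] [-3.14033576e+00  4.77382579e-06  2.60812355e-01] [ 0.08029702  0.03213185 -0.02464257] 0.1
```

View pics/top0.png

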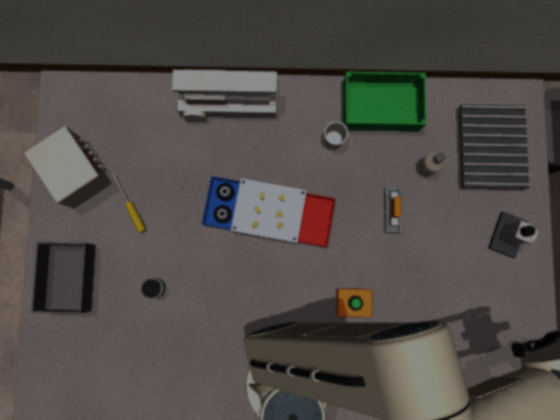

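View pics/side0.png

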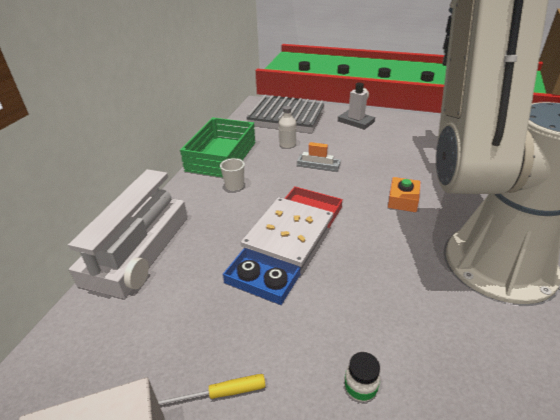

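The top view shows the plate at about (268,210), the red tray at (317,220) on its -y side, the blue tray at (221,203), the scraper and holder at (393,210), and six chips at columns 255–283, rows 196–226. The side view shows the same layout. Next I measure these by masks.

```bash
python3 - <<'E'
from h import *
def blobs(m,amin):
    n,l,s,c=cv2.connectedComponentsWithStats(m.astype(np.uint8)*255)
    return [(i,s[i,4],c[i],l==i) for i in range(1,n) if s[i,4]>=amin]
for n in('top','side'):
    g=shot(n); p=g['pixels']; hsv=cv2.cvtColor(p,cv2.COLOR_RGB2HSV); H,S,V=[hsv[...,i].astype(int) for i in range(3)]
    roi=np.zeros(H.shape,bool)
    if n=='top': roi[170:255,195:345]=1; hr=(180,240,375,415)
    else: roi[185:305,220:350]=1; hr=(138,175,290,345)
    print(n)
    pl=roi&(S<50)&(V>150)
    def rect(m,z,lab):
        b=max(blobs(m,5),key=lambda b:b[1]); cs,_=cv2.findContours(b[3].astype(np.uint8),0,1)
        q=cv2.boxPoints(cv2.minAreaRect(cs[0])); 
        pts=np.array([cast(g,u,v,z)[:2] for u,v in cs[0][:,0]],np.float32)
        R=cv2.minAreaRect(pts); print(lab,b[1],R)
    rect(pl,50,'plate')
    rect(roi&(S>150)&((H<6)|(H>174)),30,'red'); rect(roi&(S>150)&(H>100)&(H<135),30,'blue')
    for b in blobs(roi&(H>10)&(H<35)&(S>80)&(V>90),4): print('chip',b[1],b[2].round(1),cast(g,*b[2],56))
    hm=np.zeros(H.shape,bool); hm[hr[0]:hr[1],hr[2]:hr[3]]=1
    o=hm&(H<22)&(S>140)&(V>80); rect(o,78,'orange')
    for b in blobs(o,5): print('orange c',b[1],b[2],cast(g,*b[2],78))
    y0,y1,x0,x1=hr; k=p[y0:y1,x0:x1,::-1]
    cv2.imwrite(f'pics/h_{n}.png',cv2.resize(k,None,fx=10,fy=10,interpolation=2))
a=cv2.imread('pics/h_top.png');b=cv2.imread('pics/h_side.png')
h=max(a.shape[0],b.shape[0]); c=np.zeros((h,a.shape[1]+b.shape[1],3),np.uint8);c[:a.shape[0],:a.shape[1]]=a;c[:b.shape[0],a.shape[1]:]=b
print(c.shape);cv2.imwrite('pics/hold.png',cv2.resize(c[:, :],(min(800,c.shape[1]),min(600,h))))
E
```

```text
topTraceback (most recent call last):
  File "<stdin>", line 17, in <module>
  File "<stdin>", line 13, in rect
ValueError: max() iterable argument is empty
```

```bash
python3 - <<'E'
import cv2
for f,pts in(('top',[(250,200),(272,220),(317,220),(214,203),(280,213),(396,206),(389,225),(340,200)]),('side',[(290,230),(265,240),(320,200),(233,270),(297,218),(318,150),(310,160),(240,210)])):
    h=cv2.cvtColor(cv2.imread(f'pics/{f}0.png'),cv2.COLOR_BGR2HSV)
    print([h[v,u].tolist() for u,v in pts])
E
```

```text
[[107, 16, 147], [110, 16, 147], [2, 212, 135], [109, 198, 120], [25, 138, 135], [16, 203, 137], [50, 11, 70], [176, 20, 89]]
[[8, 14, 220], [8, 13, 215], [1, 156, 139], [110, 141, 112], [20, 137, 222], [11, 173, 161], [15, 30, 154], [8, 16, 176]]
```

```bash
cat > m.py <<'E'
from h import *
def blobs(m,amin):
    n,l,s,c=cv2.connectedComponentsWithStats(m.astype(np.uint8)*255)
    return [(i,s[i,4],c[i],l==i) for i in range(1,n) if s[i,4]>=amin]
def rect(g,m,z,lab):
    bs=blobs(m,5)
    if not bs: print(lab,'none'); return
    b=max(bs,key=lambda b:b[1]); cs,_=cv2.findContours(b[3].astype(np.uint8),0,1)
    pts=np.array([cast(g,u,v,z)[:2] for u,v in cs[0][:,0]],np.float32)
    R=cv2.minAreaRect(pts); print(lab,b[1],np.round(R[0],1),np.round(R[1],1),round(R[2],1))
def look(n,hold=True):
    g=shot(n); p=g['pixels']; hsv=cv2.cvtColor(p,cv2.COLOR_RGB2HSV); H,S,V=[hsv[...,i].astype(int) for i in range(3)]
    roi=np.zeros(H.shape,bool)
    if n=='top': roi[170:255,195:345]=1; hr=(180,240,375,415)
    else: roi[185:305,220:350]=1; hr=(138,175,290,345)
    print(n)
    rect(g,roi&(S<60)&(V>(115 if n=='top' else 195)),50,'plate')
    rect(g,roi&(S>110)&((H<6)|(H>174)),30,'red'); rect(g,roi&(S>110)&(H>100)&(H<135),30,'blue')
    for b in blobs(roi&(H>10)&(H<35)&(S>70)&(V>90),4): print('chip',b[1],b[2].round(1),cast(g,*b[2],56))
    if hold:
        hm=np.zeros(H.shape,bool); hm[hr[0]:hr[1],hr[2]:hr[3]]=1
        o=hm&(H<22)&(S>120)&(V>80); rect(g,o,78 if n=='top' else 70,'orange')
        if n=='top': rect(g,hm&(H>8)&(H<22)&(S<60)&(V>90)|o,38,'o+white')
        y0,y1,x0,x1=hr; return cv2.resize(p[y0:y1,x0:x1,::-1],None,fx=8,fy=8,interpolation=2)
E
python3 - <<'E'
from m import *
a=look('top');b=look('side')
h=max(a.shape[0],b.shape[0]); c=np.zeros((h,a.shape[1]+b.shape[1],3),np.uint8);c[:a.shape[0],:a.shape[1]]=a;c[:b.shape[0],a.shape[1]:]=b
print(c.shape);cv2.imwrite('pics/hold.png',c)
E
```

```text
top
plate 3327 [508.9  65.6] [198.4 158.3] 80.5
red 1516 [483.2 -78.8] [ 90.6 151.9] 80.6
blue 1062 [531. 211.] [ 86.7 149.7] 80.7
chip 18 [262.  195.5] [549.7  85.6  56. ]
chip 20 [281.6 197.4] [545.2  27.5  56. ]
chip 21 [257.1 209.6] [507.3  99.2  56. ]
chip 21 [278.6 213.6] [496.6  35.4  56. ]
chip 20 [255.  224.2] [464.  104.6  56. ]
chip 21 [279.8 224.8] [463.3  31.5  56. ]
orange 137 [ 520.6 -309.7] [17.6 56.5] 89.2
o+white 138 [ 524.9 -319. ] [18.1 60.5] 89.1
side
plate 3012 [507.4  67.7] [199.5 159.4] 80.5
red 826 [481.1 -55.5] [129.1 159.1] 80.2
blue 1799 [527.1 220.9] [114.7 157.7] 80.7
chip 32 [278.5 212.7] [544.4  30.2  56. ]
chip 33 [296.4 217.8] [494.2  38.   56. ]
chip 37 [309.1 219.2] [462.   34.8  56. ]
chip 36 [270.  226.6] [548.1  88.3  56. ]
chip 36 [284.4 233.2] [506.4 102.4  56. ]
chip 36 [301.1 238.1] [463.1 108.2  56. ]
orange 234 [ 518. -291.] [58.5 84.6] 8.7
(480, 760, 3)
```

View pics/hold.png

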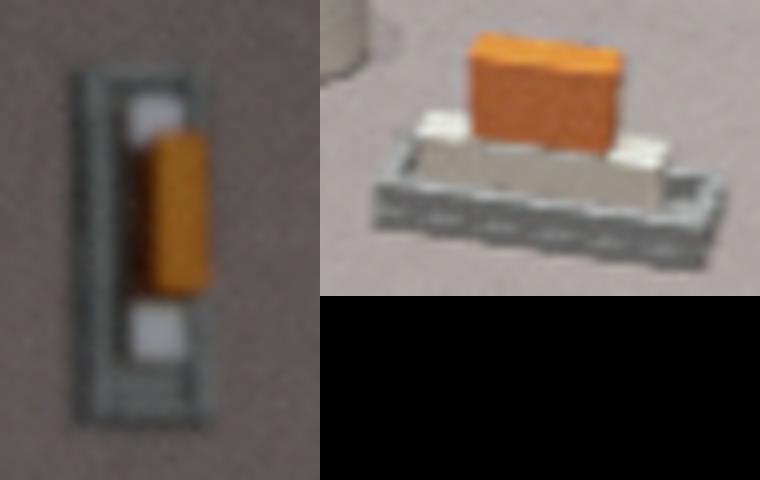

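The close-up shows the scraper standing inside the holder pocket, nearly parallel to it: in the top crop the orange grip spans cols 155–210 and rows 132–297, and the holder cols 75–210 and rows 65–425. I'll cast the corners to get its position and yaw.

```bash
python3 - <<'E'
from h import *
t=shot('top');s=shot('side')
f=lambda u,v,u0,v0:((u+.5)/8-.5+u0,(v+.5)/8-.5+v0)
T=lambda u,v,z:cast(t,*f(u,v,375,180),z)[:2]
S=lambda u,v,z:cast(s,*f(u-320,v,290,138),z)[:2]
print('orange top T',T(157,133,78),T(208,133,78),T(208,297,78),T(155,297,78))
print('orange top S near edge',S(472,55,78),S(621,66,78),'far',S(478,35,78),S(622,50,78))
print('white T',T(130,95,38),T(187,95,38),T(187,360,38),T(130,360,38))
print('white near S top',S(417,135,38),S(663,165,38))
print('holder T',T(75,65,20),T(207,68,20),T(210,425,20),T(77,425,20))
print('holder near S top',S(375,182,20),S(708,222,20))
s=r.sense();print(s['eef_pos'],s['clock'])
E
```

```text
orange top T [ 550.8 -301.9] [ 551.1 -320.6] [ 490.7 -319.6] [ 490.4 -300.3]
orange top S near edge [ 547.8 -297.6] [ 489.3 -304.1] far [ 549.5 -313.8] [ 491.7 -316.6]
white T [ 571.5 -301.1] [ 571.9 -322.6] [ 471.7 -321. ] [ 471.4 -299.8]
white near S top [ 570.  -297.9] [ 469.8 -300.7]
holder T [ 585.8 -284.3] [ 585.5 -334.6] [ 449.2 -333.6] [ 448.4 -283.4]
holder near S top [ 584.6 -287. ] [ 448.9 -292.2]
[ 161.12276347 -603.7659122   207.29127004] 0.35
```

Emit:
play_rows --rows '[{"dp":[0,0,0],"turn":[0,0,0.83],"fingers":0},{"dp":[0,0,0],"turn":[0,0,0.83],"fingers":0},{"dp":[0,0,0],"turn":[0,0,0.83],"fingers":0},{"dp":[0.77,-0.63,0],"turn":[0,0,0],"fingers":0},{"dp":[0.77,-0.63,0],"turn":[0,0,0],"fingers":0}]' --force 80

```text
clock: 0.77
eef_pos: [222.2, -553.7, 207.3]
tcp_rot: [3.141, 0.0, -0.004]
contact_force: [1.4, -0.7, 0.3]
opening: 1.0
grasp_force: 0.0
```

Emit:
play_rows --rows '[{"dp":[0.77,-0.63,0],"turn":[0,0,0],"fingers":0},{"dp":[0.77,-0.63,0],"turn":[0,0,0],"fingers":0},{"dp":[0.77,-0.63,0],"turn":[0,0,0],"fingers":0},{"dp":[0.77,-0.63,0],"turn":[0,0,0],"fingers":0},{"dp":[0.77,-0.63,0],"turn":[0,0,0],"fingers":0}]'

```text
clock: 1.18
eef_pos: [378.0, -426.1, 207.7]
tcp_rot: [3.141, -0.0, -0.0]
contact_force: [0.8, -0.5, 0.5]
opening: 1.0
grasp_force: 0.0
```

Emit:
play_rows --rows '[{"dp":[0.77,-0.63,0],"turn":[0,0,0],"fingers":0},{"dp":[0.77,-0.63,0],"turn":[0,0,0],"fingers":0},{"dp":[0.77,-0.63,0],"turn":[0,0,0],"fingers":0},{"dp":[0.77,-0.63,0],"turn":[0,0,0],"fingers":0},{"dp":[0,0,0],"turn":[0,0,0],"fingers":0}]'

```text
clock: 1.6
eef_pos: [504.8, -322.5, 207.6]
tcp_rot: [-3.14, -0.003, 0.004]
contact_force: [-0.9, 0.1, 0.1]
opening: 0.999
grasp_force: 0.0
```

Emit:
play_rows --rows '[{"dp":[0.39,-0.33,0.5],"turn":[0,0,0],"fingers":0},{"dp":[0,0,0.9],"turn":[0,0,0],"fingers":0},{"dp":[0,0,0.9],"turn":[0,0,0],"fingers":0},{"dp":[0,0,0.7],"turn":[0,0,0],"fingers":0},{"dp":[0,0,0],"turn":[0,0,0],"fingers":0}]'

```text
clock: 2.02
eef_pos: [511.9, -311.3, 82.0]
tcp_rot: [-3.137, 0.008, 0.0]
contact_force: [-1.7, 0.3, -0.5]
opening: 0.998
grasp_force: 0.0
```

```bash
python3 - <<'E'
from h import *
g=shot('side'); t=shot('top')
a=cv2.resize(g['pixels'][90:180,260:380,::-1],(480,360)); b=cv2.resize(t['pixels'][175:250,350:430,::-1],(320,300))
c=np.zeros((360,800,3),np.uint8);c[:,:480]=a;c[:300,480:]=b;cv2.imwrite('pics/pre.png',c); print(r.sense()['eef_pos'])
E
```

```text
[ 514.99204316 -313.36109968   87.25766468]
```

View pics/pre.png

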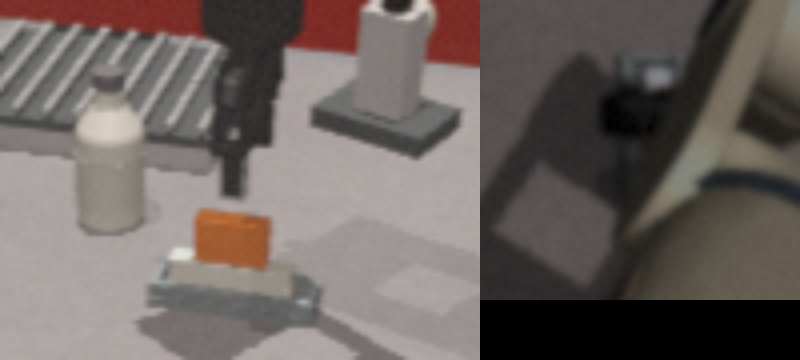

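The fingers hang above the grip and straddle it. The side crop has the finger tip at about (235,195), above the orange top at (233,215). I'll lower and check before closing.

Emit:
play_rows --rows '[{"dp":[0.14,-0.1,0.25],"turn":[0,0,0],"fingers":0},{"dp":[0,0,0.5],"turn":[0,0,0],"fingers":0},{"dp":[0,0,0.5],"turn":[0,0,0],"fingers":0},{"dp":[0,0,0],"turn":[0,0,0],"fingers":0},{"dp":[0,0,0],"turn":[0,0,0],"fingers":0}]'

```text
clock: 2.53
eef_pos: [521.6, -309.5, 38.2]
tcp_rot: [3.141, -0.0, -0.0]
contact_force: [-0.4, -0.5, -0.0]
opening: 1.0
grasp_force: 0.0
```

Emit:
play_rows --rows '[{"dp":[0,0,0],"turn":[0,0,0],"fingers":1},{"dp":[0,0,0],"turn":[0,0,0],"fingers":1},{"dp":[0,0,0],"turn":[0,0,0],"fingers":1},{"dp":[0,0,0],"turn":[0,0,0],"fingers":1},{"dp":[0,0,0],"turn":[0,0,0],"fingers":1}]' --force 80

```text
clock: 2.95
eef_pos: [521.5, -309.6, 38.1]
tcp_rot: [3.141, -0.001, 0.0]
contact_force: [-0.0, 0.6, 0.1]
opening: 0.297
grasp_force: 0.0
```

Emit:
play_rows --rows '[{"dp":[0,0,0],"turn":[0,0,0],"fingers":1},{"dp":[0,0,0],"turn":[0,0,0],"fingers":1},{"dp":[0,0,0],"turn":[0,0,0],"fingers":1},{"dp":[0,0,0],"turn":[0,0,0],"fingers":1},{"dp":[0,0,0],"turn":[0,0,0],"fingers":1}]'

```text
clock: 3.37
eef_pos: [521.5, -309.8, 38.3]
tcp_rot: [3.141, -0.001, 0.0]
contact_force: [-0.6, -0.5, 6.2]
opening: 0.213
grasp_force: 78.8
```

Emit:
play_rows --rows '[{"dp":[0,0,-0.4],"turn":[0,0,0],"fingers":1},{"dp":[0,0,-0.7],"turn":[0,0,0],"fingers":1},{"dp":[0,0,-0.9],"turn":[0,0,0],"fingers":1},{"dp":[0,0,-0.8],"turn":[0,0,0],"fingers":1},{"dp":[-0.03,-0.4,0],"turn":[0,0,0],"fingers":1}]'

```text
clock: 3.78
eef_pos: [523.7, -297.2, 156.1]
tcp_rot: [3.135, -0.009, -0.001]
contact_force: [1.6, -0.5, -1.1]
opening: 0.212
grasp_force: 78.8
```

Emit:
play_rows --rows '[{"dp":[-0.07,-0.9,0],"turn":[0,0,0],"fingers":1},{"dp":[-0.07,-0.9,0],"turn":[0,0,0],"fingers":1},{"dp":[-0.07,-0.9,0],"turn":[0,0,0],"fingers":1},{"dp":[-0.07,-0.9,0],"turn":[0,0,0],"fingers":1},{"dp":[-0.07,-0.9,0],"turn":[0,0,0],"fingers":1}]'

```text
clock: 4.2
eef_pos: [505.0, -111.7, 149.1]
tcp_rot: [-3.141, 0.0, -0.0]
contact_force: [0.5, -0.2, -1.3]
opening: 0.216
grasp_force: 78.7
```

Emit:
play_rows --rows '[{"dp":[-0.07,-0.9,0],"turn":[0,0,0],"fingers":1},{"dp":[-0.07,-0.9,0],"turn":[0,0,0],"fingers":1},{"dp":[-0.07,-0.9,0],"turn":[0,0,0],"fingers":1},{"dp":[-0.07,-0.9,0],"turn":[0,0,0],"fingers":1},{"dp":[-0.07,-0.9,0],"turn":[0,0,0],"fingers":1}]'

```text
clock: 4.62
eef_pos: [490.9, 68.3, 149.2]
tcp_rot: [-3.142, 0.0, -0.0]
contact_force: [1.0, 0.5, -1.6]
opening: 0.207
grasp_force: 78.7
```

Emit:
play_rows --rows '[{"dp":[-0.06,-0.9,0],"turn":[0,0,0],"fingers":1},{"dp":[-0.05,-0.7,0],"turn":[0,0,0],"fingers":1},{"dp":[0,0,0],"turn":[0,0,0.8],"fingers":1},{"dp":[0,0,0],"turn":[0,0,0.78],"fingers":1},{"dp":[0,0,0],"turn":[0,0,0],"fingers":1}]'

```text
clock: 5.03
eef_pos: [486.8, 131.3, 149.0]
tcp_rot: [3.141, 0.001, -0.168]
contact_force: [-0.7, -1.1, -1.1]
opening: 0.217
grasp_force: 78.8
```

Emit:
play_rows --rows '[{"dp":[0,0,0.6],"turn":[0,0,0],"fingers":1},{"dp":[0,0,0.6],"turn":[0,0,0],"fingers":1},{"dp":[0,0,0.3],"turn":[0,0,0],"fingers":1},{"dp":[0,0,0.13],"turn":[0,0,0],"fingers":1},{"dp":[0,0,0],"turn":[0,0,0],"fingers":1}]'

```text
clock: 5.45
eef_pos: [486.5, 130.0, 83.1]
tcp_rot: [3.141, 0.002, -0.164]
contact_force: [-0.1, -0.8, -1.6]
opening: 0.214
grasp_force: 78.8
```

```bash
python3 - <<'E'
from h import *
g=shot('side')
cv2.imwrite('pics/pre2.png',cv2.resize(g['pixels'][170:310,210:370,::-1],(640,560),interpolation=2)); s=r.sense();print(s['eef_pos'],s['contact_force'])
E
```

```text
[487.22942172 130.27807556  84.04391266] [-0.36618759 -0.83222828 -1.25961781]
```

View pics/pre2.png

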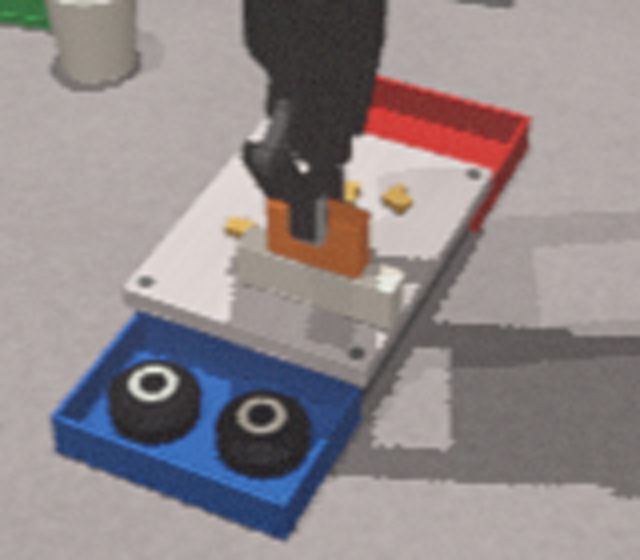

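The scraper stands behind the chips and parallel to the plate edge, with the chips at (238,227), (350,190) and (397,198) ahead of it. Now the first stroke.

Emit:
play_rows --rows '[{"dp":[0,0,0.05],"turn":[0,0,0],"fingers":1},{"dp":[0,0.15,0],"turn":[0,0,0],"fingers":1},{"dp":[0,0.25,0],"turn":[0,0,0],"fingers":1},{"dp":[0,0.25,0],"turn":[0,0,0],"fingers":1},{"dp":[0,0.25,0],"turn":[0,0,0],"fingers":1}]'

```text
clock: 5.92
eef_pos: [481.5, 93.9, 82.7]
tcp_rot: [-3.142, -0.0, -0.165]
contact_force: [-0.5, -0.7, -1.7]
opening: 0.213
grasp_force: 78.8
```

Emit:
play_rows --rows '[{"dp":[0,0.25,0],"turn":[0,0,0],"fingers":1},{"dp":[0,0.25,0],"turn":[0,0,0],"fingers":1},{"dp":[0,0.25,0],"turn":[0,0,0],"fingers":1},{"dp":[0,0.25,0],"turn":[0,0,0],"fingers":1},{"dp":[0,0.25,0],"turn":[0,0,0],"fingers":1}]'

```text
clock: 6.33
eef_pos: [473.2, 44.6, 82.3]
tcp_rot: [-3.142, -0.0, -0.166]
contact_force: [-0.0, 0.7, -2.0]
opening: 0.212
grasp_force: 78.9
```

Emit:
play_rows --rows '[{"dp":[0,0.25,0],"turn":[0,0,0],"fingers":1},{"dp":[0,0.25,0],"turn":[0,0,0],"fingers":1},{"dp":[0,0.25,0],"turn":[0,0,0],"fingers":1},{"dp":[0,0.25,0],"turn":[0,0,0],"fingers":1},{"dp":[0,0.2,0],"turn":[0,0,0],"fingers":1}]'

```text
clock: 6.75
eef_pos: [465.2, -2.7, 82.3]
tcp_rot: [3.142, 0.0, -0.166]
contact_force: [-0.1, 0.8, -1.9]
opening: 0.208
grasp_force: 78.8
```

Emit:
play_rows --rows '[{"dp":[0,0.2,0],"turn":[0,0,0],"fingers":1},{"dp":[0,0.2,0],"turn":[0,0,0],"fingers":1},{"dp":[0,0.2,0],"turn":[0,0,0],"fingers":1},{"dp":[0,0.2,0],"turn":[0,0,0],"fingers":1},{"dp":[0,0,0],"turn":[0,0,0],"fingers":1}]'

```text
clock: 7.17
eef_pos: [459.9, -34.4, 82.3]
tcp_rot: [3.141, 0.0, -0.166]
contact_force: [0.2, 0.1, -1.7]
opening: 0.214
grasp_force: 78.8
```

Emit:
play_rows --rows '[{"dp":[0,0,0],"turn":[0,0,0],"fingers":1},{"dp":[0,0,-0.3],"turn":[0,0,0],"fingers":1},{"dp":[0,0,-0.5],"turn":[0,0,0],"fingers":1},{"dp":[0,0,-0.7],"turn":[0,0,0],"fingers":1},{"dp":[0,0,0],"turn":[0,0,0],"fingers":1}]'

```text
clock: 7.58
eef_pos: [463.0, -33.0, 146.3]
tcp_rot: [-3.141, -0.006, -0.165]
contact_force: [1.0, -0.2, -0.6]
opening: 0.21
grasp_force: 79.0
```

```bash
python3 - <<'E'
from m import *
look('side',False)
g=shot('side')
cv2.imwrite('pics/s1.png',cv2.resize(g['pixels'][170:310,210:370,::-1],(640,560),interpolation=2)); s=r.sense();print(s['eef_pos'],s['contact_force'])
E
```

```text
side
plate 2445 [507.4  67.7] [199.5 159.4] 80.5
red 841 [480.6 -55.4] [129.1 160.1] 80.2
blue 1790 [526.9 221. ] [114.8 157.9] 80.3
chip 32 [278.5 212.7] [544.4  30.2  56. ]
chip 35 [270.1 226.5] [547.9  88.2  56. ]
[461.04095562 -32.93164094 143.0136557 ] [-0.45213804 -0.43616204 -1.66214182]
```

View pics/s1.png

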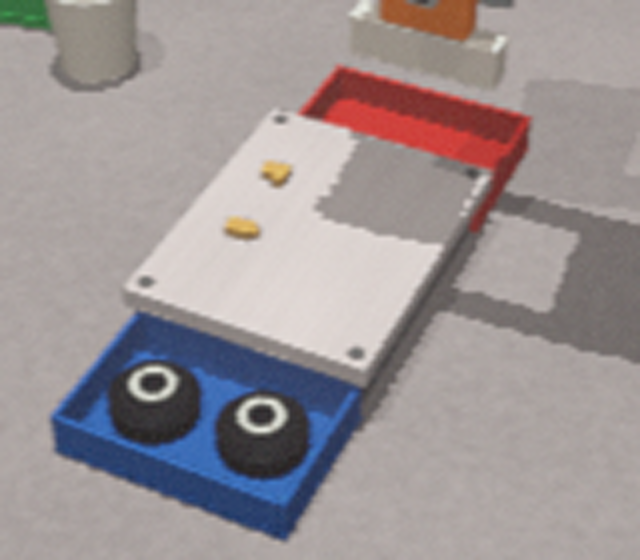

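The plate now holds only two chips, at (275,172) and (241,227) in the crop. The other four went over the tray edge. Now the second stroke.

Emit:
play_rows --rows '[{"dp":[0.32,-0.8,0],"turn":[0,0,0],"fingers":1},{"dp":[0.32,-0.8,0],"turn":[0,0,0],"fingers":1},{"dp":[0.32,-0.8,0],"turn":[0,0,0],"fingers":1},{"dp":[0.32,-0.8,0],"turn":[0,0,0],"fingers":1},{"dp":[0.32,-0.8,0],"turn":[0,0,0],"fingers":1}]'

```text
clock: 8.1
eef_pos: [549.3, 115.7, 140.6]
tcp_rot: [3.141, 0.002, -0.165]
contact_force: [-0.3, -1.3, -1.3]
opening: 0.212
grasp_force: 79.0
```

Emit:
play_rows --rows '[{"dp":[0,0,0],"turn":[0,0,0],"fingers":1},{"dp":[0,0,0.5],"turn":[0,0,0],"fingers":1},{"dp":[0,0,0.5],"turn":[0,0,0],"fingers":1},{"dp":[0,0,0.3],"turn":[0,0,0],"fingers":1},{"dp":[0,0,0],"turn":[0,0,0],"fingers":1}]'

```text
clock: 8.52
eef_pos: [546.8, 113.7, 86.6]
tcp_rot: [3.139, 0.006, -0.165]
contact_force: [-0.2, -0.2, -1.8]
opening: 0.216
grasp_force: 79.1
```

Emit:
play_rows --rows '[{"dp":[0,0,0],"turn":[0,0,0],"fingers":1},{"dp":[0,0,0],"turn":[0,0,0],"fingers":1}]'

```text
clock: 8.68
eef_pos: [549.9, 114.1, 90.6]
tcp_rot: [-3.141, -0.0, -0.166]
contact_force: [1.2, -0.0, -1.7]
opening: 0.212
grasp_force: 79.1
```

Emit:
play_rows --rows '[{"dp":[0,0,0.2],"turn":[0,0,0],"fingers":1},{"dp":[0,0,0],"turn":[0,0,0],"fingers":1},{"dp":[0,0.15,0],"turn":[0,0,0],"fingers":1},{"dp":[0,0.25,0],"turn":[0,0,0],"fingers":1},{"dp":[0,0.25,0],"turn":[0,0,0],"fingers":1}]'

```text
clock: 9.1
eef_pos: [545.3, 87.6, 82.6]
tcp_rot: [-3.142, -0.0, -0.165]
contact_force: [0.6, -0.0, -1.7]
opening: 0.213
grasp_force: 79.1
```

Emit:
play_rows --rows '[{"dp":[0,0.25,0],"turn":[0,0,0],"fingers":1},{"dp":[0,0.25,0],"turn":[0,0,0],"fingers":1},{"dp":[0,0.25,0],"turn":[0,0,0],"fingers":1},{"dp":[0,0.25,0],"turn":[0,0,0],"fingers":1},{"dp":[0,0.25,0],"turn":[0,0,0],"fingers":1}]'

```text
clock: 9.52
eef_pos: [537.0, 37.9, 82.4]
tcp_rot: [-3.142, -0.0, -0.166]
contact_force: [0.7, 0.8, -1.3]
opening: 0.213
grasp_force: 79.2
```

Emit:
play_rows --rows '[{"dp":[0,0.25,0],"turn":[0,0,0],"fingers":1},{"dp":[0,0.25,0],"turn":[0,0,0],"fingers":1},{"dp":[0,0.25,0],"turn":[0,0,0],"fingers":1},{"dp":[0,0.25,0],"turn":[0,0,0],"fingers":1},{"dp":[0,0.25,0],"turn":[0,0,0],"fingers":1}]'

```text
clock: 9.93
eef_pos: [528.7, -11.2, 82.3]
tcp_rot: [3.142, 0.0, -0.165]
contact_force: [-0.3, -0.6, -2.0]
opening: 0.209
grasp_force: 79.1
```

Emit:
play_rows --rows '[{"dp":[0,0.2,0],"turn":[0,0,0],"fingers":1},{"dp":[0,0.2,0],"turn":[0,0,0],"fingers":1},{"dp":[0,0.2,0],"turn":[0,0,0],"fingers":1},{"dp":[0,0.2,0],"turn":[0,0,0],"fingers":1},{"dp":[0,0,0],"turn":[0,0,0],"fingers":1}]'

```text
clock: 10.35
eef_pos: [523.4, -43.0, 82.3]
tcp_rot: [3.141, 0.0, -0.166]
contact_force: [0.1, -0.8, -1.9]
opening: 0.209
grasp_force: 79.2
```

Emit:
play_rows --rows '[{"dp":[0,0,-0.3],"turn":[0,0,0],"fingers":1},{"dp":[0,0,-0.6],"turn":[0,0,0],"fingers":1},{"dp":[0,0,-0.8],"turn":[0,0,-0.79],"fingers":1},{"dp":[0,0,0],"turn":[0,0,-0.79],"fingers":1},{"dp":[0,0,0],"turn":[0,0,0],"fingers":1}]'

```text
clock: 10.77
eef_pos: [525.1, -41.7, 152.1]
tcp_rot: [3.141, -0.004, 0.004]
contact_force: [0.2, -1.0, -2.4]
opening: 0.214
grasp_force: 79.2
```

Emit:
play_rows --rows '[{"dp":[0,0.5,0],"turn":[0,0,0],"fingers":1},{"dp":[0,0.9,0],"turn":[0,0,0],"fingers":1},{"dp":[0,0.9,0],"turn":[0,0,0],"fingers":1},{"dp":[0,0.9,0],"turn":[0,0,0],"fingers":1},{"dp":[0,0.9,0],"turn":[0,0,0],"fingers":1}]'

```text
clock: 11.18
eef_pos: [522.8, -206.8, 149.2]
tcp_rot: [-3.141, 0.002, -0.002]
contact_force: [0.6, 0.2, -0.7]
opening: 0.212
grasp_force: 79.2
```

```bash
python3 - <<'E'
from m import *
look('side',False)
g=shot('side');t=shot('top')
c=np.zeros((420,800,3),np.uint8);c[:,:480]=cv2.resize(g['pixels'][170:310,210:370,::-1],(480,420));c[:300,480:]=cv2.resize(t['pixels'][170:245,265:345,::-1],(320,300))
cv2.imwrite('pics/s2.png',c); s=r.sense();print(s['eef_pos'],s['tcp_rot'])
E
```

```text
side
plate 3296 [507.4  67.7] [199.5 159.4] 80.5
red 819 [481.2 -56.7] [128.2 161. ] 79.1
blue 1790 [527.  220.7] [114.3 157.8] 80.6
[ 522.89255792 -207.62158188  149.08534903] [-3.14114576e+00  1.45084544e-03 -5.84144873e-03]
```

View pics/s2.png

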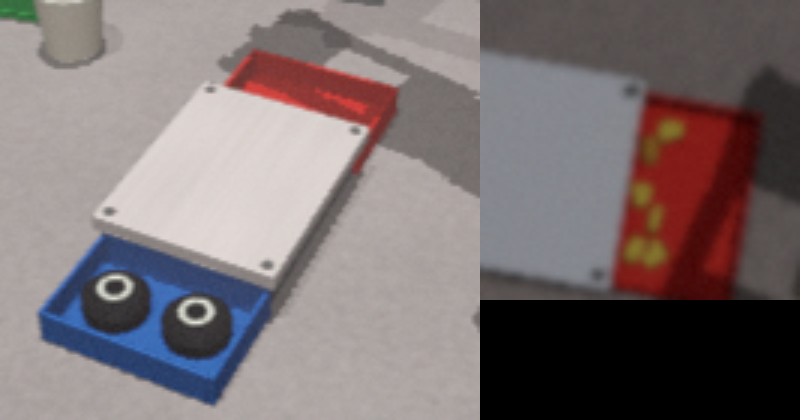

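The plate is bare. The top crop shows all six chips in the red tray, at (672,130), (650,150), (642,194), (655,217), (635,250) and (655,255). Now I return the scraper.

Emit:
play_rows --rows '[{"dp":[-0.03,0.8,0],"turn":[0,0,0],"fingers":1},{"dp":[-0.03,0.8,0],"turn":[0,0,0],"fingers":1},{"dp":[-0.02,0.6,0],"turn":[0,0,0],"fingers":1},{"dp":[0,0.36,0],"turn":[0,0,-0.05],"fingers":1},{"dp":[0,0,0],"turn":[0,0,0],"fingers":1}]'

```text
clock: 11.75
eef_pos: [520.2, -309.4, 149.4]
tcp_rot: [-3.142, 0.001, 0.003]
contact_force: [-0.4, -0.1, -1.0]
opening: 0.209
grasp_force: 79.3
```

Emit:
play_rows --rows '[{"dp":[0,0,0.5],"turn":[0,0,0],"fingers":1},{"dp":[0,0,0.7],"turn":[0,0,0],"fingers":1},{"dp":[0,0,0.5],"turn":[0,0,0],"fingers":1},{"dp":[0,0,0],"turn":[0,0,0],"fingers":1},{"dp":[0,0,0],"turn":[0,0,0],"fingers":1}]'

```text
clock: 12.17
eef_pos: [519.6, -306.1, 81.1]
tcp_rot: [-3.139, 0.003, 0.005]
contact_force: [0.9, 0.5, -1.0]
opening: 0.212
grasp_force: 79.3
```

Emit:
play_rows --rows '[{"dp":[0,0,0.3],"turn":[0,0,0],"fingers":1},{"dp":[0,0,0],"turn":[0,0,0],"fingers":1},{"dp":[0,0,0],"turn":[0,0,0],"fingers":1}]'

```text
clock: 12.42
eef_pos: [520.6, -307.9, 70.6]
tcp_rot: [-3.142, -0.0, 0.005]
contact_force: [0.2, 0.4, -1.8]
opening: 0.211
grasp_force: 79.4
```

Emit:
play_rows --rows '[{"dp":[0,0.04,0.2],"turn":[0,0,0],"fingers":1},{"dp":[0,0,0.2],"turn":[0,0,0],"fingers":1},{"dp":[0,0,0.2],"turn":[0,0,0],"fingers":1},{"dp":[0,0,0.15],"turn":[0,0,0],"fingers":1},{"dp":[0,0,0],"turn":[0,0,0],"fingers":1}]'

```text
clock: 12.83
eef_pos: [519.9, -309.5, 38.8]
tcp_rot: [-3.141, 0.001, 0.005]
contact_force: [0.6, 0.9, -1.6]
opening: 0.208
grasp_force: 79.5
```

Emit:
play_rows --rows '[{"dp":[0,0,0.03],"turn":[0,0,0],"fingers":1},{"dp":[0,0,0],"turn":[0,0,0],"fingers":1}]'

```text
clock: 13.0
eef_pos: [520.4, -309.7, 38.8]
tcp_rot: [-3.141, 0.0, 0.005]
contact_force: [-0.6, 0.2, -1.4]
opening: 0.206
grasp_force: 79.5
```

Emit:
play_rows --rows '[{"dp":[0,0,0.02],"turn":[0,0,0],"fingers":1},{"dp":[0,0,0.01],"turn":[0,0,0],"fingers":1},{"dp":[0,0,0],"turn":[0,0,0],"fingers":1}]'

```text
clock: 13.25
eef_pos: [520.6, -309.9, 38.3]
tcp_rot: [3.141, -0.0, 0.005]
contact_force: [-1.7, -1.0, 1.8]
opening: 0.206
grasp_force: 79.8
```

Contact with the holder floor shows in the force, so I release.

Emit:
play_rows --rows '[{"dp":[0,0,0],"turn":[0,0,0],"fingers":0.7},{"dp":[0,0,0],"turn":[0,0,0],"fingers":0.5},{"dp":[0,0,0],"turn":[0,0,0],"fingers":0},{"dp":[0,0,0],"turn":[0,0,0],"fingers":0},{"dp":[0,0,0],"turn":[0,0,0],"fingers":0}]'

```text
clock: 13.67
eef_pos: [520.5, -309.8, 37.9]
tcp_rot: [3.142, -0.0, 0.005]
contact_force: [0.5, -0.6, -0.8]
opening: 0.856
grasp_force: 0.0
```

Emit:
play_rows --rows '[{"dp":[0,0,0],"turn":[0,0,0],"fingers":0},{"dp":[0,0,0],"turn":[0,0,0],"fingers":0},{"dp":[0,0,0],"turn":[0,0,0],"fingers":0},{"dp":[0,0,0],"turn":[0,0,0],"fingers":0},{"dp":[0,0,0],"turn":[0,0,0],"fingers":0}]'

```text
clock: 14.08
eef_pos: [520.4, -309.7, 37.9]
tcp_rot: [-3.142, 0.0, 0.005]
contact_force: [0.6, 0.4, -0.2]
opening: 1.001
grasp_force: 0.0
```

Emit:
play_rows --rows '[{"dp":[0,0,-0.4],"turn":[0,0,0],"fingers":0},{"dp":[0,0,-0.7],"turn":[0,0,0],"fingers":0},{"dp":[0,0,-0.9],"turn":[0,0,0],"fingers":0},{"dp":[0,0,-0.9],"turn":[0,0,0],"fingers":0},{"dp":[0,0,0],"turn":[0,0,0],"fingers":0}]'

```text
clock: 14.5
eef_pos: [524.1, -311.9, 161.0]
tcp_rot: [3.136, -0.009, 0.005]
contact_force: [0.6, -0.5, -0.0]
opening: 1.001
grasp_force: 0.0
```

```bash
python3 - <<'E'
from h import *
g=shot('side');t=shot('top')
c=np.zeros((420,800,3),np.uint8);c[:296,:440]=cv2.resize(g['pixels'][138:175,290:345,::-1],(440,296),interpolation=2);c[:270,440:]=cv2.resize(g['pixels'][:,:,::-1],(360,270))
cv2.imwrite('pics/end.png',c)
f=lambda u,v:((u+.5)/8-.5+290,(v+.5)/8-.5+138)
s=r.sense();print(s['eef_pos'],s['opening'],s['contact_force'])
E
```

```text
[ 521.43285513 -310.35629234  155.61256911] 0.9962652102655958 [-0.26601839  0.65187546 -0.14533704]
```

View pics/end.png

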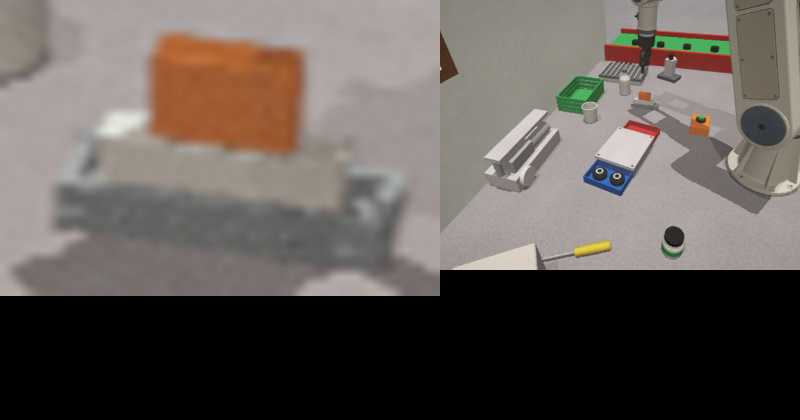

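The scraper stands upright and fully down in the holder, with the orange top at (228,45) as at the start and the block's sides below the lips. Nothing else has moved. I let the arm settle and hand the job in.

Emit:
play_rows --rows '[{"dp":[0,0,0],"turn":[0,0,0],"fingers":0},{"dp":[0,0,0],"turn":[0,0,0],"fingers":0},{"dp":[0,0,0],"turn":[0,0,0],"fingers":0}]'

```text
clock: 14.85
eef_pos: [519.6, -309.2, 152.3]
tcp_rot: [-3.14, 0.002, 0.005]
contact_force: [-0.5, -0.0, -0.1]
opening: 0.994
grasp_force: 0.0
```

```bash
python3 -c "
from rig import r
print(r.sign_off())"
```

```text
the job is handed in; nothing more can be done
None
```

Job handed in at about 15 s: all six chips were wiped into the red tray with the scraper, the scraper is back in its holder upright and released, and the pictures show the caps and other things undisturbed.

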